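# Drive the blue mandrel into the taper socket

### The job

Take the blue-collared mandrel out of the wooden stand, set its tapered shank upright into the round taper socket and let go of it; it will then stand a little proud. Then tap or press it down on its top with the shut fingers until it is locked fully home, with no gap left between collar and socket. Leave the red-collared mandrel in the stand.

Things in the scene. Friction and masses are not known exactly. Their poses are not given: they have to be found in the camera images.
- blue_mandrel_grip (a point): Mandrel to use: steel, upright, 103 mm tall, 0.18 kg. Upwards: tapered shank 45 mm long (13.4 mm across at the tip, 26 at its top), blue collar 48 mm across, 8 thick, grip cylinder 28 mm across, 50 high, flat top. This point: middle of the grip cylinder, on the axis, 25 mm below the top, 25 above the collar's upper side, 33 above its underside, 78 above the tip; z up along the axis.
- red_mandrel_grip (a point): The same point of the other mandrel, which is alike but has a red collar; it is in the other bore of the stand and stays there.
- stand: Fixed wooden stand, 62 x 150 x 56 mm, origin at the centre of its underside, y along its length. Two upright bores, 31 mm wide, at y = -45 and +45 mm; a mandrel hangs by its collar in each, which is in which varies.
- socket_mouth (a point): Mouth centre of the fixed taper socket, 64 mm above the bench, z up: metal barrel 68 mm across, mouth 38 wide, six sprung brass jaws in it lead the tip into the taper. Let go, the mandrel stands with its collar's underside 8 to 12 mm above the rim; a push or tap of about 10 to 20 N drives it down to the rim, where it stays: grip point then 33 mm, top 58 mm above the mouth.
Mind the look-alikes: they are no part of the job. What is shaped like the part that bears blue_mandrel_grip but green or turquoise is not meant.

How it is judged:
On the way, in this order (a step that is already met when the one before it is completed fails the run):
1. the blue mandrel stands upright in the socket, not yet home, and the fingers have let go (horizontal distance between blue_mandrel_grip and socket_mouth below 0.01 m and z of blue_mandrel_grip in the frame of socket_mouth between 0.037 and 0.055 m and angle between blue_mandrel_grip's own z axis and vertical below 0.17 rad and contact force between the fingers and anything else below 0.1 N), for 0.2 s.
2. the blue mandrel has been driven home, its collar on the socket's rim (horizontal distance between blue_mandrel_grip and socket_mouth below 0.01 m and z of blue_mandrel_grip in the frame of socket_mouth below 0.0365 m), for 0.1 s.
At the end, for the whole second after the job is handed in: The blue mandrel is upright (within 10 degrees) in the socket, on its axis within 10 mm, its collar down on the rim within 3.5 mm; the red mandrel is within 25 mm of where it was in the stand (all of step 2 and z of blue_mandrel_grip in the frame of socket_mouth above 0.025 m and angle between blue_mandrel_grip's own z axis and vertical below 0.17 rad and distance of red_mandrel_grip from where it was at the start of the episode below 0.025 m); the robot touches nothing.
It fails at once if the red mandrel is taken out of the stand (distance of red_mandrel_grip from where it was at the start of the episode above 0.04 m).
It also fails if it takes over 51 s, if anything falls off the work surface, if the arm or the gripper's body presses on something with over 40 N, if the wrist force passes 120 N, or if a joint passes its speed limit or range.

### The arm

A 7-joint arm with a two-finger parallel gripper is mounted at the origin on a cart in front of the work surface, level with it; the furniture and walls round the work are solid. World frame = base frame: x ahead of the robot, y to its left, z up, the work surface at z = 0. Lengths are in m, angles in rad, forces in N, time in s.
With the tool pointing down it reaches from about 0.425 to 0.825 m from the base axis. Payload 3.6 kg.
Tool frame: the origin (TCP) lies at the very end of the fingers, on their centre line; the grasp point (between the pads) lies 19 mm behind it; z points along the fingers, y is the line along which they close (so a half turn about z gives the same grasp; the last joint's range is limited). The gripper opens to 85 mm and grips with 20 to 120 N. Pads are 22 mm wide; open, the fingers measure 114 mm over their backs; the gripper's body (76 mm by 85 mm) begins 54 mm behind the grasp point. The pads swing forward as they close: fully open they stand 13 mm farther back than shut.
Start: joints at [1.23, 0.615, -0.013, 1.423, 0.008, 1.103, -0.04], TCP at [0.201, -0.618, 0.231] pointing down, gripper open.
Joint ranges: [-3.12, 3.12], [-0.3, 2.06], [-1.34, 1.32], [0.26, 2.42], [-1.36, 4.5], [0.01, 1.98], [-2.84, 2.84]. Speed limits (rad/s): [2.79, 2.79, 3.14, 3.14, 3.14, 3.14, 3.14].

### API

Orientations are given as a unit quaternion [w, x, y, z].
In Python, from cell import telemetry, cams, arm gives the robot as it stands.
- The arm moves only by the tool carry_out, never from a script. Its argument "rows" is one flat list of numbers, 7 for each row, row after row: the finger opening in m, from 0 to 0.0854, then the shift along the world's x, y, z in m, then the turn, a rotation vector about the world's x, y, z in degrees. A call has 1 to 20 rows; each row shifts and turns the commanded pose from where the row before left it; what a row does not reach is not made up. A row lasts 1/10 s, in which the tool goes at most 50 mm and 8.59 degrees, less where a joint would pass 70% of its speed; a pose out of reach is approached as far as the arm can. A call is refused whole if a number of a shift passes 0.05 or a number of a turn 8.59, either way. A call with a gripper value outside its range is refused whole. The fingers move at their own pace and stop on an object; the grip force is fixed at half the most. Time passes only in rows, so rows that do not move let the fingers close. It gives the time, the measured TCP pose, the force, the opening and the grip force at its end, in the units of the state.
- telemetry.get_state(): the state, without advancing time (a new reading comes with each control period).
- cams.grab_frame(name): name is "scene" or "top" or "wrist"; returns the picture (384x512x3 uint8, blue, green, red); there is no depth.
- cams.calibration(name): a dict with "camera_matrix" (3x3 intrinsics, pixels), "rvec" (rotation vector, rad) and "tvec" (3), from world to camera coordinates, as OpenCV has them; the wrist camera has in their place "tool_from_camera" (4x4, takes a point from camera to tool coordinates, whose origin is the TCP and whose axes are the flange's). Camera axes: x right, y down, z forward; pixel columns grow to the right and rows downward; lengths in m; the calibration is good to about 2 mm. The wrist camera is an equidistant fisheye: a pixel r from the principal point sees the ray r / f radians off the axis. A picture is of the moment at which its call begins: read the wrist's pose just before it. calibration takes no time and is no camera call.
- arm.job_done(): hands the job in; it is judged then, once.
The state is a dict: "clock": time; "joint_pos": joint angles; "dq": joint speeds; "effort": joint torques, N m; "ee_pos": TCP position; "tcp_rot": TCP orientation; "ft_force": force on the tool from outside, world axes, zero at the start; "torque": the same for the moment, N m; "width": opening from 0.0 (shut) to 1.0 (fully open); "grip_force": force on a finger pad.
Only numpy, scipy, OpenCV 4.12 (cv2) and the standard library are available. Lean on these libraries where they do the work, as an engineer would, in place of code of your own. Each camera call takes 0.05 s, during which the arm holds its last target. There are 200 camera calls.

## Working session

There is one attempt and no reset: what is moved stays moved. The work goes in short steps, Python scripts to look and compute and a tool call to move; the robot and the scene stay as the last step left them, time stands still between calls to the robot, and variables do not carry over. Pictures are saved under pics/ and viewed, at most 10 in all, crops included, and the job is handed in when it is done.

Besides the shell and the picture viewer there is one more tool, called after "Emit:" by a JSON object that holds its "method" and its "body". carry_out: Moves the arm, as the interface text tells. Its arguments: {"type":"object","properties":{"rows":{"type":"array"}},"required":["rows"]}

```bash
mkdir -p pics; python3 - <<'E'
from cell import telemetry,cams
import cv2,numpy as np
s=telemetry.get_state();print(s)
a=cams.grab_frame("scene");b=cams.grab_frame("top")
cv2.imwrite("pics/s.png",a);cv2.imwrite("pics/t.png",b)
for n in("scene","top","wrist"):print(n,cams.calibration(n))
E
```

```text
{'clock': 0.0, 'joint_pos': array([ 1.23052365,  0.61591201, -0.01264267,  1.42493354,  0.00809934,
        1.10340052, -0.04041065]), 'dq': array([-0.00040339, -0.00040496, -0.00039247, -0.00072769,  0.00060208,
       -0.00034176, -0.00145264]), 'effort': array([-7.13100835e-04, -4.69228828e+01,  2.58918637e-01, -1.71035331e+01,
        1.00047959e-02,  9.69513610e-03,  8.31858742e-07]), 'ee_pos': array([ 0.20040302, -0.61751426,  0.23013128]), 'tcp_rot': array([-1.28392728e-03,  9.87711683e-01,  1.56281593e-01, -2.14651506e-04]), 'ft_force': array([ 0.28294824, -0.20641471,  0.39036296]), 'torque': array([-0.01003573, -0.05395531,  0.00489068]), 'grip_force': 0.0, 'width': 1.0007952601778562}
scene {'camera_matrix': array([[402.71858445,   0.        , 251.06635331],
       [  0.        , 402.71858445, 189.86850352],
       [  0.        ,   0.        ,   1.        ]]), 'rvec': array([ 0.60856888, -2.51869212,  1.31612279]), 'tvec': array([0.39641341, 0.23529172, 0.61966214])}
top {'camera_matrix': array([[413.28249201,   0.        , 254.39060507],
       [  0.        , 413.28249201, 184.04271408],
       [  0.        ,   0.        ,   1.        ]]), 'rvec': array([ 2.11143624, -2.06620761,  0.26438219]), 'tvec': array([-0.09710211,  0.50733213,  0.86123177])}
wrist {'camera_matrix': array([[297.31863964,   0.        , 253.93470949],
       [  0.        , 297.31863964, 196.39811549],
       [  0.        ,   0.        ,   1.        ]]), 'tool_from_camera': array([[ 3.49423931e-04, -9.47981019e-01, -3.18326664e-01,
         8.17922526e-02],
       [ 9.99998662e-01,  8.39962471e-04, -1.40373103e-03,
        -4.64580336e-04],
       [ 1.59809282e-03, -3.18325748e-01,  9.47980044e-01,
        -1.42640062e-01],
       [ 0.00000000e+00,  0.00000000e+00,  0.00000000e+00,
         1.00000000e+00]])}
```

View pics/s.png

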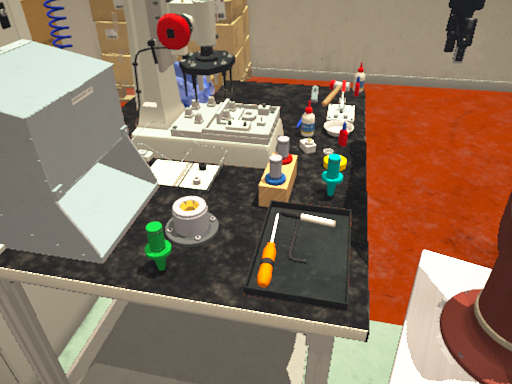

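View pics/t.png

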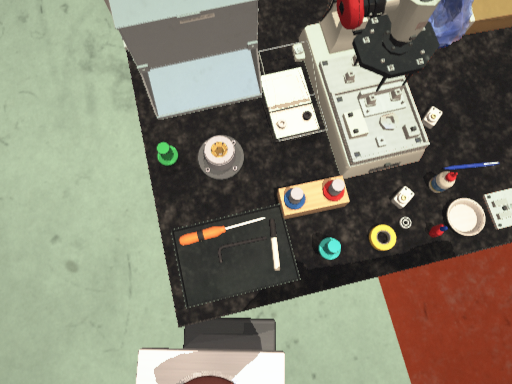

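Scene: stand at (278,175), blue mandrel nearer the camera (275,170), red (284,150), socket (190,212). Top: blue (295,197), red (335,188), socket (218,151). The green and turquoise look-alikes lie elsewhere.

```bash
cat > h.py <<'E'
import cv2,numpy as np
from cell import cams
def ray(n,uv,z):
    c=cams.calibration(n);R=cv2.Rodrigues(c["rvec"])[0];t=c["tvec"]
    d=R.T@np.linalg.inv(c["camera_matrix"])@np.array([*uv,1.]);o=-R.T@t
    return o+d*(z-o[2])/d[2]
def proj(n,p):
    c=cams.calibration(n);return cv2.projectPoints(np.array([p],float),c["rvec"],c["tvec"],c["camera_matrix"],None)[0].ravel()
E
python3 - <<'E'
from h import *
b=cv2.imread("pics/t.png");a=cv2.imread("pics/s.png")
for n,im in(("top",b),("scene",a)):
    hsv=cv2.cvtColor(im,cv2.COLOR_BGR2HSV)
    m=cv2.inRange(hsv,(104,130,50),(125,255,255))
    k,l,st,ce=cv2.connectedComponentsWithStats(m)
    for i in range(1,k):
        if st[i,4]>40:
            x,y,w,h,ar=st[i]; print(n,st[i],ray(n,(x+w/2-.5,y+h/2-.5),.060).round(4))
for uv,n in(((218.5,151),"top"),((190,206),"scene")):print(n,ray(n,uv,.064).round(4))
r=lambda im,x,y,w,h:cv2.resize(im[y:y+h,x:x+w],(400,300),interpolation=cv2.INTER_CUBIC)
cv2.imwrite("pics/m.png",np.vstack([np.hstack([r(b,180,121,80,60),r(b,275,165,80,60)]),np.hstack([r(a,150,184,80,60),r(a,240,140,80,60)])]))
E
```

```text
top [443 163  42   7 161] [ 0.5634 -0.5617  0.06  ]
top [284 190  21  19 132] [ 0.4779 -0.1751  0.06  ]
scene [ 44   0  28  48 286] [ 2.2162 -1.0737  0.06  ]
scene [265 174  20  11 134] [ 0.4791 -0.1754  0.06  ]
top [ 0.5854 -0.0025  0.064 ]
scene [ 0.5875 -0.0034  0.064 ]
```

View pics/m.png

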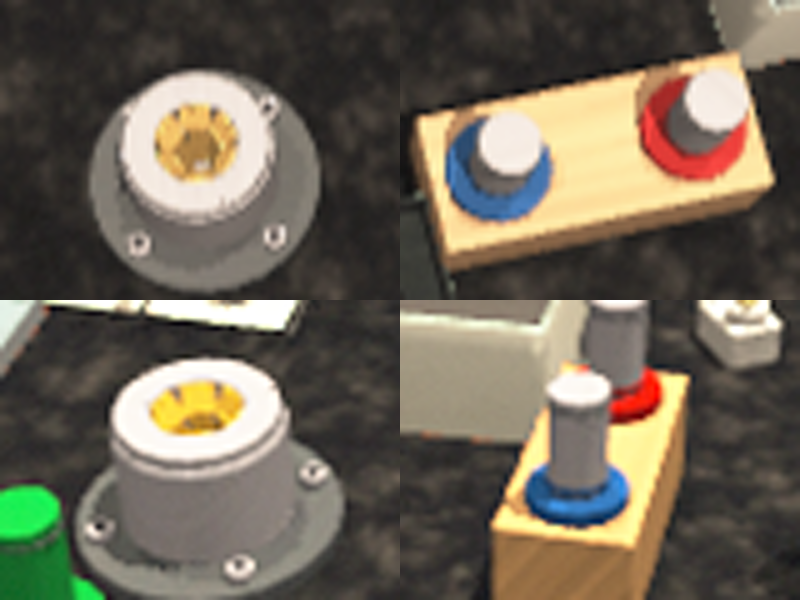

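```bash
python3 - <<'E'
from h import *
for k,z,t,s in(("sock",.064,(218.8,149.2),(188.8,205)),("blue",.114,(296.4,193.6),(275.2,157.6)),("red",.114,(337.4,184.6),None)):
    print(k,ray("top",t,z).round(4),s and ray("scene",s,z).round(4))
for uv in((360,50),(340,170),(420,160),(440,185),(310,15)):print(uv,ray("top",uv,.1).round(3))
E
```

```text
sock [ 0.5897 -0.003   0.064 ] [ 0.5917 -0.0051  0.064 ]
blue [ 0.4778 -0.1749  0.114 ] [ 0.4794 -0.1772  0.114 ]
red [ 0.4992 -0.2617  0.114 ] None
(360, 50) [ 0.83  -0.327  0.1  ]
(340, 170) [ 0.536 -0.271  0.1  ]
(420, 160) [ 0.562 -0.447  0.1  ]
(440, 185) [ 0.507 -0.485  0.1  ]
(310, 15) [ 0.922 -0.211  0.1  ]
```

Emit:
{"method": "carry_out", "body": {"rows": [0.06,0.025,0.04,0,0,0,0,0.06,0.025,0.04,0,0,0,0,0.06,0.025,0.04,0,0,0,0,0.06,0.025,0.04,0,0,0,0,0.06,0.025,0.04,0,0,0,0,0.06,0.025,0.04,0,0,0,0,0.06,0.025,0.04,0,0,0,0,0.06,0.025,0.04,0,0,0,0,0.06,0.025,0.04,0,0,0,0,0.06,0.025,0.04,0,0,0,0,0.06,0.025,0.04,0,0,0,0,0.06,0,0,0,0,0,-4,0.06,0,0,0,0,0,0,0.06,0,0,0,0,0,0,0.06,0,0,0,0,0,0]}}

```text
clock: 1.6
ee_pos: [0.4748, -0.1798, 0.2311]
tcp_rot: [0.0, 0.993, 0.121, -0.0]
ft_force: [-0.3, -0.2, 0.3]
width: 0.7
grip_force: 0.0
```

```bash
cat >> h.py <<'E'
from scipy.spatial.transform import Rotation as Ro
def wray(s,uv,z):
    c=cams.calibration("wrist");K=c["camera_matrix"];T=c["tool_from_camera"]
    v=(np.array(uv,float)-K[:2,2])/K[0,0];r=np.hypot(*v)
    d=np.array([*(np.sin(r)*v/max(r,1e-9)),np.cos(r)])
    w,x,y,zz=s["tcp_rot"];R=Ro.from_quat([x,y,zz,w]).as_matrix()
    o=s["ee_pos"]+R@T[:3,3];d=R@T[:3,:3]@d
    return o+d*(z-o[2])/d[2]
E
python3 - <<'E'
from h import *
from cell import telemetry
s=telemetry.get_state();im=cams.grab_frame("wrist");cv2.imwrite("pics/w1.png",im)
print(s["ee_pos"],s["tcp_rot"],s["ft_force"],s["width"],s["clock"],s["joint_pos"])
m=cv2.inRange(cv2.cvtColor(im,cv2.COLOR_BGR2HSV),(104,130,50),(125,255,255))
k,l,st,ce=cv2.connectedComponentsWithStats(m)
for i in range(1,k):
    if st[i,4]>100: x,y,w,h,_=st[i];print(st[i],wray(s,(x+w/2-.5,y+h/2-.5),.06))
E
```

```text
[ 0.47475391 -0.1797615   0.23113921] [ 2.26619154e-04  9.92695891e-01  1.20642573e-01 -4.30783633e-04] [-0.3452824  -0.1671058   0.30825333] 0.699750928273042 1.6 [ 0.36986328  0.39632014 -0.07250823  1.82758727  0.03613515  0.9195353
 -1.04789189]
[257 152  16  34 215] [ 0.48512557 -0.18808909  0.06      ]
[230 161   8  24 107] [ 0.47272862 -0.15646509  0.06      ]
[488 165  24  10 113] [ 0.57340618 -0.5109494   0.06      ]
```

View pics/w1.png

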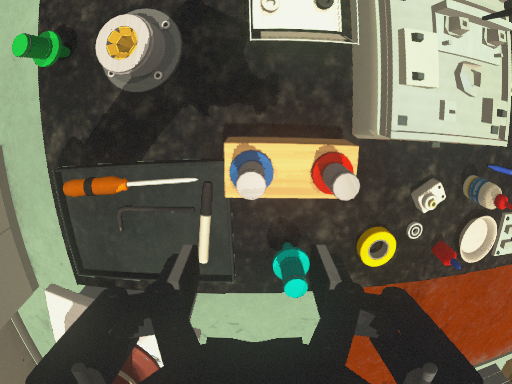

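Wrist view: blue top disc centre about (251,185), collar centre about (251.5,172); red top (345,186); socket mouth about (123,42).

```bash
python3 - <<'E'
from h import *
from cell import telemetry
s=telemetry.get_state()
im=cv2.imread("pics/w1.png")
print("blue top",wray(s,(251,185),.114),"collar",wray(s,(251.5,172.5),.064),"red",wray(s,(345,186.5),.114),"sock",wray(s,(123,42.5),.064))
hsv=cv2.cvtColor(im[0:110,80:190],cv2.COLOR_BGR2HSV)
m=cv2.inRange(hsv,(18,120,80),(32,255,255));M=cv2.moments(m,True);print(M["m10"]/M["m00"]+80,M["m01"]/M["m00"])
g=cv2.inRange(im[165:205,230:275],(190,190,190),(255,255,255));k,l,st,ce=cv2.connectedComponentsWithStats(g);print(st[1:],ce[1:]+[230,165])
E
```

```text
blue top [ 0.47921431 -0.17501141  0.114     ] collar [ 0.47849857 -0.17518201  0.064     ] red [ 0.49934285 -0.2610529   0.114     ] sock [ 0.58959549 -0.00432157  0.064     ]
121.76058201058201 42.48677248677249
[[  7   7  29  27 595]] [[250.7210084  185.21008403]]
```

Emit:
{"method": "carry_out", "body": {"rows": [0.06,0.004,0.004,-0.02,0,0,0,0.06,0,0,-0.03,0,0,0,0.06,0,0,-0.03,0,0,0,0.06,0,0,-0.02,0,0,0,0.06,0,0,0,0,0,0,0.06,0,0,0,0,0,0,0.06,0,0,0,0,0,0]}}

```text
clock: 2.35
ee_pos: [0.4805, -0.175, 0.1326]
tcp_rot: [0.001, 0.993, 0.121, 0.001]
ft_force: [0.2, 1.1, 0.8]
width: 0.705
grip_force: 0.0
```

Emit:
{"method": "carry_out", "body": {"rows": [0.06,-0.001,0,-0.015,0,0,0,0.06,0,0,-0.015,0,0,0,0.06,0,0,-0.015,0,0,0,0.06,0,0,-0.015,0,0,0,0.06,0,0,0,0,0,0,0.06,0,0,0,0,0,0,0.06,0,0,0,0,0,0]}}

```text
clock: 3.05
ee_pos: [0.4796, -0.1746, 0.0726]
tcp_rot: [0.001, 0.993, 0.122, 0.001]
ft_force: [-0.8, -0.6, -0.1]
width: 0.704
grip_force: 0.0
```

```bash
python3 - <<'E'
from h import *
from cell import telemetry
im=cams.grab_frame("wrist");a=cams.grab_frame("scene")[110:230,190:350]
cv2.imwrite("pics/w2.png",np.hstack([cv2.resize(im,(400,300)),cv2.resize(a,(400,300),interpolation=2)]))
E
```

```text
(no output)
```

View pics/w2.png

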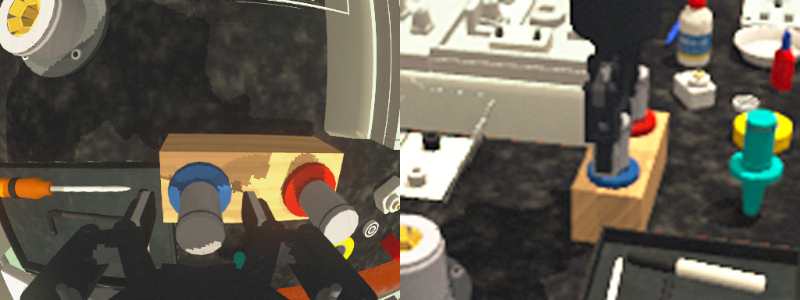

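The fingers straddle the blue grip cylinder, at about (200,210) in the wrist view, and are clear of the red one. Closing and lifting.

Emit:
{"method": "carry_out", "body": {"rows": [0,0,0,0,0,0,0,0,0,0,0,0,0,0,0,0,0,0,0,0,0,0,0,0,0,0,0,0,0,0,0,0,0,0,0,0,0,0,0,0,0,0,0,0,0,0,0,0,0,0,0,0,0,0,0,0,0,0,0,0.01,0,0,0,0,0,0,0.02,0,0,0,0,0,0,0,0,0,0,0]}}

```text
$.rows: bad value
```

Emit:
{"method": "carry_out", "body": {"rows": [0,0,0,0,0,0,0,0,0,0,0,0,0,0,0,0,0,0,0,0,0,0,0,0,0,0,0,0,0,0,0,0,0,0,0,0,0,0,0,0,0,0,0,0,0,0,0,0,0,0,0,0,0,0,0,0,0,0,0,0.01,0,0,0,0,0,0,0.02,0,0,0,0,0,0,0,0,0,0]}}

```text
clock: 4.25
ee_pos: [0.4799, -0.1745, 0.103]
tcp_rot: [0.001, 0.993, 0.122, 0.002]
ft_force: [0.5, -0.5, -2.5]
width: 0.317
grip_force: 59.1
```

Emit:
{"method": "carry_out", "body": {"rows": [0,0,0,0.03,0,0,0,0,0,0,0.035,0,0,0,0,0,0,0,0,0,0,0,0.011,0.017,0,0,0,0,0,0.022,0.034,0,0,0,0,0,0.022,0.034,0,0,0,0,0,0.022,0.034,0,0,0,0,0,0.022,0.034,0,0,0,0,0,0.011,0.017,0,0,0,0,0,0,0,0,0,0,0,0,0,0,0,0,0,0,0,0,0,0,0,0,0]}}

```text
clock: 5.45
ee_pos: [0.5874, -0.0062, 0.1652]
tcp_rot: [0.001, 0.993, 0.121, -0.001]
ft_force: [-0.1, -0.8, -1.3]
width: 0.311
grip_force: 59.4
```

```bash
python3 - <<'E'
from h import *
from cell import telemetry
s=telemetry.get_state();print(s["ee_pos"],s["ft_force"])
w=cams.grab_frame("wrist");cv2.imwrite("pics/w3raw.png",w)
a=cams.grab_frame("scene");cv2.imwrite("pics/s3raw.png",a)
b=cams.grab_frame("top");cv2.imwrite("pics/t3raw.png",b)
r=lambda im,x,y,w,h:cv2.resize(im[y:y+h,x:x+w],(400,300),interpolation=cv2.INTER_CUBIC)
cv2.imwrite("pics/w3.png",np.vstack([np.hstack([r(w,170,110,160,120),r(w,130,140,240,180)]),np.hstack([r(a,140,140,120,90),r(b,170,110,100,75)])]))
E
```

```text
[ 0.58738285 -0.00620584  0.16515859] [-0.13534932 -0.77043023 -1.27486496]
```

View pics/w3.png

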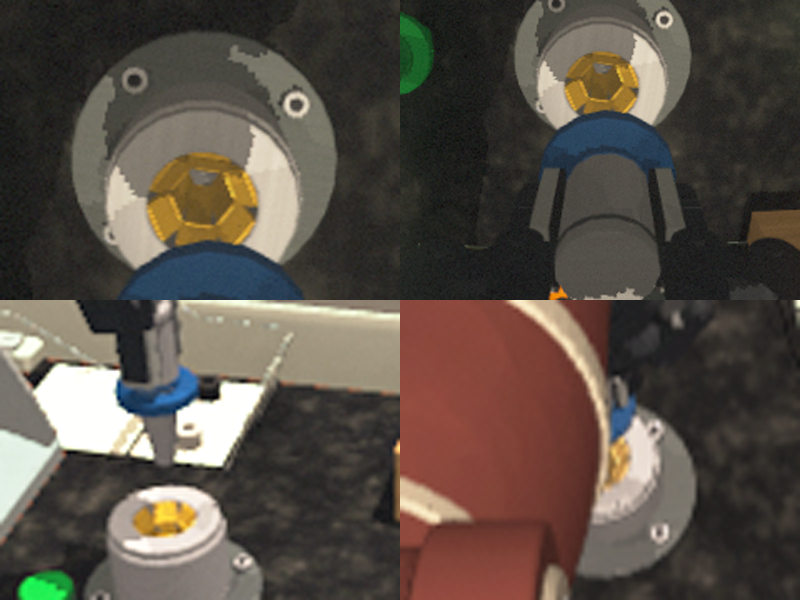

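```bash
python3 - <<'E'
from h import *
from cell import telemetry
s=telemetry.get_state()
print("mouth",wray(s,(251,190.5),.064),wray(s,(251,191.5),.064),"L/R rim",wray(s,(211.2,191),.064),wray(s,(290,191),.064))
# mandrel tip / collar in wrist view: collar left-right extent, z of collar underside
print("collar x mid",wray(s,(130+.6*(541+673-800)/2,140+.6*170),s["ee_pos"][2]-.0086))
print("tip scene",ray("scene",(140+165*.3,140+165*.3),s["ee_pos"][2]+.0164-.078))
E
```

```text
mouth [ 0.59194575 -0.0014888   0.064     ] [ 0.59106605 -0.00170311  0.064     ] L/R rim [0.58323352 0.03201035 0.064     ] [ 0.59964228 -0.0344095   0.064     ]
collar x mid [ 0.59132466 -0.00450659  0.15746116]
tip scene [ 0.58478303 -0.00486669  0.10446116]
```

Emit:
{"method": "carry_out", "body": {"rows": [0,0.004,0.003,0,0,0,0,0,0,0,-0.015,0,0,0,0,0,0,-0.015,0,0,0,0,0,0,-0.01,0,0,0,0,0,0,-0.01,0,0,0,0,0,0,0,0,0,0,0,0,0,0,0,0,0,0,0,0,0,0,0,0]}}

```text
clock: 6.4
ee_pos: [0.5933, -0.0012, 0.117]
tcp_rot: [0.0, 0.993, 0.122, 0.001]
ft_force: [-0.5, 0.1, -1.5]
width: 0.314
grip_force: 59.4
```

```bash
python3 - <<'E'
from h import *
from cell import telemetry
for i in range(4):
    s=telemetry.get_state();print(s["ee_pos"],s["ft_force"])
    w=cams.grab_frame("wrist")
a=cams.grab_frame("scene");
r=lambda im,x,y,w,h:cv2.resize(im[y:y+h,x:x+w],(400,300),interpolation=cv2.INTER_CUBIC)
cv2.imwrite("pics/w4.png",np.hstack([r(w,130,110,240,180),r(a,140,155,100,75)]))
E
```

```text
[ 0.59325886 -0.00121405  0.116956  ] [-0.53803916  0.07956443 -1.51456723]
[ 0.5932318  -0.00121307  0.11700572] [ 0.81385755  0.85979648 -0.28779636]
[ 0.59316991 -0.00121981  0.11702358] [-0.38864812  0.12924028 -2.20839776]
[ 0.5930608  -0.00120092  0.11691008] [ 0.54820651  0.41404151 -1.82294328]
```

View pics/w4.png

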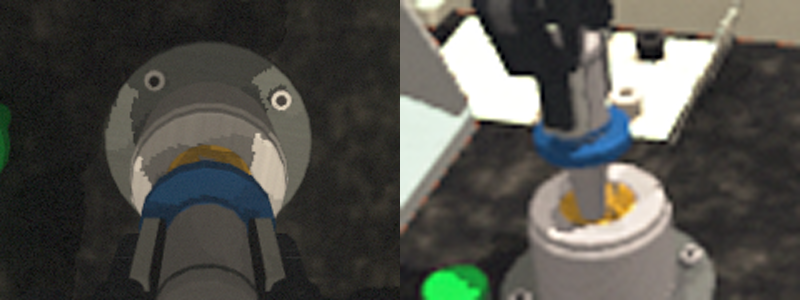

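Emit:
{"method": "carry_out", "body": {"rows": [0,-0.002,-0.001,-0.004,0,0,0,0,0,0,-0.004,0,0,0,0,0,0,-0.004,0,0,0,0,0,0,-0.003,0,0,0,0,0,0,-0.003,0,0,0,0,0,0,0,0,0,0,0,0,0,0,0,0,0,0,0,0,0,0,0,0]}}

```text
clock: 7.45
ee_pos: [0.5908, -0.0022, 0.0984]
tcp_rot: [-0.0, 0.993, 0.122, 0.0]
ft_force: [0.2, -0.1, -1.3]
width: 0.316
grip_force: 59.4
```

Emit:
{"method": "carry_out", "body": {"rows": [0,0,0,-0.002,0,0,0,0,0,0,-0.002,0,0,0,0,0,0,0,0,0,0,0,0,0,0,0,0,0]}}

```text
clock: 7.85
ee_pos: [0.5906, -0.0022, 0.0942]
tcp_rot: [-0.0, 0.993, 0.122, -0.0]
ft_force: [0.2, 0.1, -2.4]
width: 0.311
grip_force: 59.4
```

Emit:
{"method": "carry_out", "body": {"rows": [0,0,0,-0.001,0,0,0,0,0,0,-0.001,0,0,0,0,0,0,0,0,0,0,0,0,0,0,0,0,0]}}

```text
clock: 8.25
ee_pos: [0.5906, -0.0023, 0.0922]
tcp_rot: [-0.0, 0.993, 0.122, -0.0]
ft_force: [0.1, -0.1, -1.7]
width: 0.31
grip_force: 59.4
```

Emit:
{"method": "carry_out", "body": {"rows": [0,0,0,-0.001,0,0,0,0,0,0,0,0,0,0,0.06,0,0,0,0,0,0,0.06,0,0,0,0,0,0,0.06,0,0,0,0,0,0,0.06,0,0,0,0,0,0,0.06,0,0,0,0,0,0,0.06,0,0,0,0,0,0,0.06,0,0,0,0,0,0,0.06,0,0,0,0,0,0,0.06,0,0,0,0,0,0,0.06,0,0,0,0,0,0]}}

```text
clock: 9.45
ee_pos: [0.5907, -0.0022, 0.0913]
tcp_rot: [-0.0, 0.993, 0.122, 0.0]
ft_force: [0.1, -0.5, -0.3]
width: 0.706
grip_force: 0.0
```

```bash
python3 - <<'E'
from h import *
w=cams.grab_frame("wrist");a=cams.grab_frame("scene")
r=lambda im,x,y,w,h:cv2.resize(im[y:y+h,x:x+w],(400,300),interpolation=cv2.INTER_CUBIC)
cv2.imwrite("pics/w5.png",np.hstack([r(w,130,140,240,180),r(a,140,155,100,75)]))
E
```

```text
(no output)
```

View pics/w5.png

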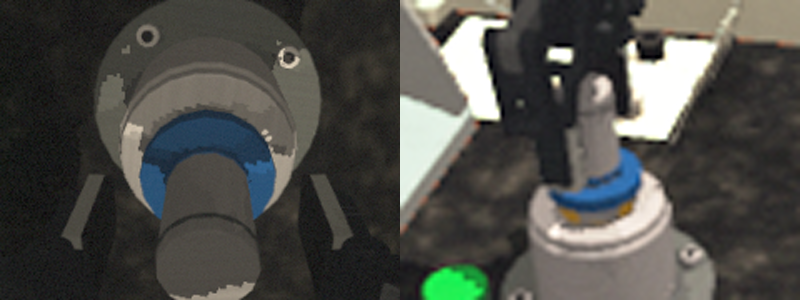

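It stands proud, nearly upright, with the collar at (590,180) in the scene crop and the fingers clear. Raising, shutting, and checking its top.

Emit:
{"method": "carry_out", "body": {"rows": [0.06,0,0,0.02,0,0,0,0.06,0,0,0.03,0,0,0,0.06,0,0,0.025,0,0,0,0,0,0,0,0,0,0,0,0,0,0,0,0,0,0,0,0,0,0,0,0,0,0,0,0,0,0,0,0,0,0,0,0,0,0,0,0,0,0,0,0,0,0,0,0,0,0,0,0]}}

```text
clock: 10.55
ee_pos: [0.5905, -0.0022, 0.166]
tcp_rot: [-0.0, 0.993, 0.122, -0.0]
ft_force: [-0.4, 0.8, -0.6]
width: -0.0
grip_force: 0.0
```

```bash
python3 - <<'E'
from h import *
from cell import telemetry
s=telemetry.get_state();w=cams.grab_frame("wrist");a=cams.grab_frame("scene");print(s["ee_pos"],s["width"])
r=lambda im,x,y,w,h:cv2.resize(im[y:y+h,x:x+w],(400,300),interpolation=cv2.INTER_CUBIC)
cv2.imwrite("pics/w6.png",np.hstack([r(w,170,130,160,120),r(a,140,155,100,75)]))
E
```

```text
[ 0.59053834 -0.00221451  0.1659674 ] -0.00046026040521172224
```

View pics/w6.png

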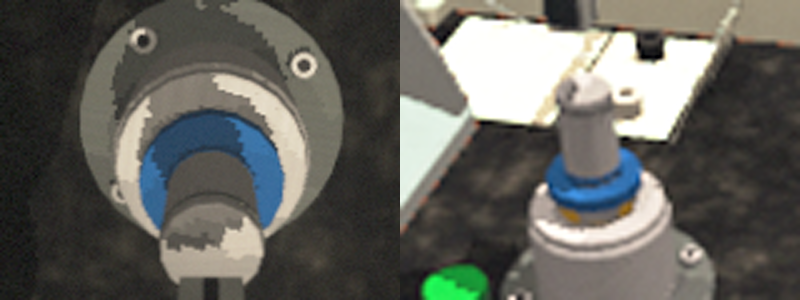

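Mandrel upright; its top disc, at about (212,245), is centred under the shut fingers (212). Pressing down.

Emit:
{"method": "carry_out", "body": {"rows": [0,0,0,-0.015,0,0,0,0,0,0,-0.012,0,0,0,0,0,0,-0.004,0,0,0,0,0,0,-0.003,0,0,0,0,0,0,-0.002,0,0,0,0,0,0,0,0,0,0,0,0,0,0,0,0,0]}}

```text
clock: 11.35
ee_pos: [0.5909, -0.0022, 0.1306]
tcp_rot: [0.0, 0.993, 0.122, 0.0]
ft_force: [1.0, 0.4, 0.8]
width: 0.001
grip_force: 0.0
```

Emit:
{"method": "carry_out", "body": {"rows": [0,0,0,-0.002,0,0,0,0,0,0,-0.002,0,0,0,0,0,0,0,0,0,0]}}

```text
clock: 11.65
ee_pos: [0.5914, -0.0022, 0.1274]
tcp_rot: [0.0, 0.993, 0.122, 0.001]
ft_force: [-0.9, -0.5, 5.5]
width: 0.002
grip_force: 2.8
```

Emit:
{"method": "carry_out", "body": {"rows": [0,0,0,-0.002,0,0,0,0,0,0,-0.002,0,0,0,0,0,0,0,0,0,0]}}

```text
clock: 11.95
ee_pos: [0.5919, -0.0023, 0.1246]
tcp_rot: [0.0, 0.993, 0.122, 0.002]
ft_force: [-1.5, 0.5, 9.8]
width: -0.001
grip_force: 5.1
```

Emit:
{"method": "carry_out", "body": {"rows": [0,0,0,-0.002,0,0,0,0,0,0,-0.002,0,0,0,0,0,0,0,0,0,0]}}

```text
clock: 12.25
ee_pos: [0.5923, -0.0022, 0.122]
tcp_rot: [0.0, 0.993, 0.122, 0.002]
ft_force: [-3.7, -0.4, 17.0]
width: -0.001
grip_force: 8.4
```

Emit:
{"method": "carry_out", "body": {"rows": [0,0,0,-0.002,0,0,0,0,0,0,-0.002,0,0,0,0,0,0,0,0,0,0]}}

```text
clock: 12.55
ee_pos: [0.5924, -0.0022, 0.1218]
tcp_rot: [0.0, 0.993, 0.122, 0.003]
ft_force: [-9.6, -0.7, 35.8]
width: -0.002
grip_force: 18.0
```

It stopped at z = 0.1218, which is the home height (0.122), with the force rising. Retreating to check.

Emit:
{"method": "carry_out", "body": {"rows": [0,0,0,0.01,0,0,0,0,0,0,0.03,0,0,0,0,0,0,0.03,0,0,0,0,0,0,0.03,0,0,0,0,0,0,0,0,0,0,0,0,0,0,0,0,0,0,0,0,0,0,0,0]}}

```text
clock: 13.25
ee_pos: [0.5896, -0.0023, 0.2129]
tcp_rot: [-0.0, 0.993, 0.122, -0.001]
ft_force: [-0.0, -0.2, -0.3]
width: 0.001
grip_force: 0.0
```

```bash
python3 - <<'E'
from h import *
a=cams.grab_frame("scene")
r=lambda im,x,y,w,h:cv2.resize(im[y:y+h,x:x+w],(400,300),interpolation=cv2.INTER_CUBIC)
cv2.imwrite("pics/w7.png",np.hstack([r(a,220,120,100,75),r(a,140,155,100,75)]))
E
```

```text
(no output)
```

View pics/w7.png

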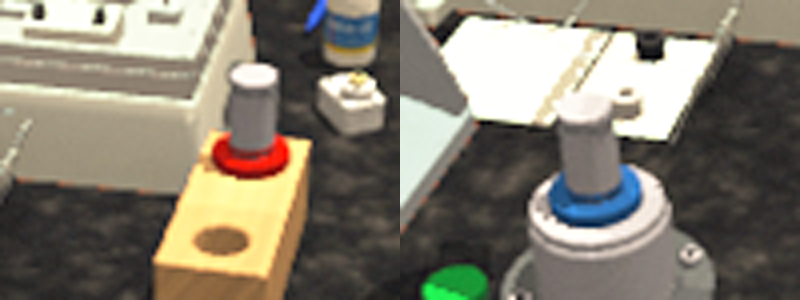

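The blue collar (595,200) sits on the rim with no gap, and the red mandrel is still in the stand.

```bash
python3 -c "
from cell import arm;print(arm.job_done())"
```

```text
the job is handed in; nothing more can be done
None
```

The blue mandrel is pressed home in the socket with no gap visible between collar and rim, the red one is still in the stand, and the job is handed in (about 13 s of the 51 s used; the hand-in returned no verdict).

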